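Prop the dust bin open and fetch the slide box

ROBOT

A 7-joint arm with a two-finger parallel gripper is mounted at the origin on the work surface; the furniture and walls round the work are solid. World frame = base frame: x ahead of the robot, y to its left, z up, the work surface at z = 0. Lengths are in m, angles in rad, forces in N, time in s.
With the tool pointing down it reaches from about 0.4 to 0.85 m from the base axis. Payload 4.4 kg.
Tool frame: the origin (TCP) lies on the front face of the gripper's body, between the roots of the fingers; the fingertips stand 97 mm ahead of it and the grasp point (between the pads) lies ahead of it (hold_point_z is the z of the grasp point in the tool frame, in m); z points along the fingers, y is the direction in which the jaws open and shut (so a half turn about z gives the same grasp; the last joint's range is limited). The gripper opens to 94 mm and grips with 3 to 60 N. Pads are 16 mm wide; open, the fingers measure 119 mm over their backs; the gripper's body (75 mm by 177 mm) begins 78 mm behind the grasp point.
Start: joints at [-1.38, 0.628, 0.038, 1.517, -0.027, 0.996, -0.02], TCP at [0.165, 0.629, 0.303] pointing down, gripper open.
Joint ranges: [-3.06, 3.06], [-0.37, 2.12], [-1.25, 1.32], [0.18, 2.47], [-1.1, 4.24], [0.23, 1.98], [-2.94, 2.94]. Speed limits (rad/s): [2.57, 2.57, 3.14, 3.14, 3.14, 3.14, 3.14].

INTERFACE

Orientations are given as [roll, pitch, yaw] about the fixed x, y, z axes, in that order (R = Rz(yaw) Ry(pitch) Rx(roll)).
In Python, from rig import observe, read_camera, close_job, hold_point_z gives the robot as it stands.
- The arm moves only by the tool carry_out, never from a script. Its argument "plan" is a list of rows, each a list of 5 numbers: the shift along the tool's x, y, z in mm, then the turn about the tool's z in degrees, then the closure in counts, from 0 (fully open) to 255 (shut). A call has 1 to 12 rows; each row is the pose to reach, as a shift and turn from the pose measured when the call began, along the tool's axes at that moment; what a row does not reach only later rows make up. A row lasts 1/8 s, in which the tool goes at most 62.5 mm and 10.7 degrees, less where a joint would pass 70% of its speed; a pose out of reach is approached as far as the arm can. A call with a gripper value outside its range is refused whole. The fingers move at their own pace and stop on an object; "squeeze" is the grip in N (left out, the last holds). Time passes only in rows, so rows that repeat a pose let the fingers close. It gives the time, the measured TCP pose, the force and the opening at its end, in the units of the state.
- observe(): the state, without advancing time (a new reading comes with each control period).
- read_camera(name): name is "side" or "top" or "wrist"; returns a dict with "image" (384x512x3 uint8, red, green, blue), "z_map" (384x512 float32, m along the optical axis (not along the pixel's ray), 0 where there is no reading), "fx", "fy", "cx", "cy" (pixels), "D" ([k1, k2, p1, p2, k3] as OpenCV has them; the pictures are not rectified), "T" (4x4, takes a point from camera to world coordinates). Camera axes: x right, y up, looking along -z (the intrinsics and any distortion apply to the point x, -y, -z); pixel columns grow to the right and rows downward; lengths in m; the calibration is good to about 2 mm. A picture is of the moment at which its call begins.
- close_job(): hands the job in, once; it reports no verdict.
The state is a dict: "t": time; "joint_positions": joint angles; "joint_vel": joint speeds; "joint_torque": joint torques, N m; "eef_pos": TCP position; "orientation": TCP orientation; "ft_force": force on the tool from outside, world axes, zero at the start; "wrist_torque": the same for the moment, N m; "width": finger opening in m.
Only numpy, scipy, OpenCV 4.12 (cv2) and the standard library are available. Lean on these libraries where they do the work, as an engineer would, in place of code of your own. Each camera call takes 0.05 s, during which the arm holds its last target. There are 200 camera calls.

TASK

Slide the black collar along its guide rail, round the corner and up to the end stop, without lifting it off the plate, so that it pushes the roller bar aside and by itself keeps the spring-closed flap of the dust bin propped open. Then take the slide box out of the bin and set it down (do not drop it) flat in the middle of the steel tray, long side along the tray's long side; leave the flap propped open and the tape roll, dropper bottle and wash bottle as they are.

Things in the scene. Friction and masses are not known exactly. Their poses are not given: they have to be found in the camera images.
- bin: Fixed unit: grey open-topped bin and aluminium guide rail on a 4 mm base plate. z up; origin on the table where the first lane's centre line (x=0) crosses below the flap's hinge line (y=0); its y points away from the robot, its x to the right. Bin: outside x 63 to 218, y -140 to 0 mm, walls 5 mm, rim at z=80, inner floor at z=25; inside 145 x 130 x 55 mm, centre (140.5, -70).
- lane_corner (a point): Centre of the lane's bend, at (-45, 34, 4) mm in bin, axes as bin. The lane is 74 mm wide, floor z=4. Its centre line comes from the open far end at y=+178 along x=0 towards -y, from y=34 turns a quarter circle of radius 45 mm about this point to (-45,-11), then runs along y=-11 towards -x. Rail tops: outer side z=16, inner side z=24 mm.
- prop_home (a point): Where the centre of the collar's underside ends, against the end stop (low wall, face at x=-91 mm) and the inner rail: (-55, -9, 4) mm in bin, axes as bin.
- flap (a joint): White bin flap, 157 x 146 x 5 mm, hinged along the bin's far rim (y=0, z=85 mm of bin). 0 = shut on the bin; grows as it swings up and away from the robot; about 2.0 rad, leaning back past upright (top edge at z=215 mm), with the collar home. A spring always shuts it (0.06 N m shut to 0.18 N m open; its weight is 0.16 kg).
- flap_bar (a point): On the axis of the roller bar carried by the flap's crank: 15 mm thick, turns freely, along x over the lane from x=52 to -70 mm of bin; this point at x=0. Flap shut: y=51, z=53. The collar meets it at collar y=93 and pushes it towards -y, down to z=25, up to y=-51, z=54. In the last leg it presses the collar (4 N) sideways onto the inner rail, so the collar stays.
- prop: The black collar that serves as prop: upright heavy round tube, 70 mm outer diameter, 58 mm tall, about 0.8 kg, open through the middle: bore 48 mm wide in its lower 26 mm, 57 mm above (closed fingers fit in from above; pushed low it does not tip, pushed near its top it may). Stands in the first (long) lane. Origin at the centre of its underside.
- slide_box: Grey flat plastic slide box, shut, 96 (its x) x 62 (its y) x 26 mm (z), about 0.09 kg, lying flat on the bin's floor, long side about along y of bin. Origin at the centre of its underside.
- tray: Shallow fixed steel tray, 170 (x) x 136 (y) mm outside, walls 4 mm thick and 13 mm high, floor 4 mm thick. Origin at the centre of its underside, on the table.
- tape_roll: Roll of green tape lying flat, 64 mm across, 19 mm high; origin under its centre. Bystander.
- dropper: Amber dropper bottle, 31 mm across, 91 mm tall; origin under its centre. Bystander.
- wash_bottle: White wash bottle with bent spout, body 65 mm across, 182 mm tall; its body's axis is 16 mm to the -y side of the origin. Bystander.
Mind the look-alikes: they are no part of the job. Of the things shaped like the prop, the black one is meant.

How it is judged:
By the outcome, as a careful person would: the job done as asked, in the order asked, and still so for the second after the job is handed in, with the robot touching nothing.
It also fails if it takes over 72 s, if anything falls off the work surface, if the arm or the gripper's body presses on something with over 40 N, if the wrist force passes 120 N, or if a joint passes its speed limit or range.

## Working session

There is one attempt and no reset: what is moved stays moved. The work goes in short steps, Python scripts to look and compute and a tool call to move; the robot and the scene stay as the last step left them, time stands still between calls to the robot, and variables do not carry over. Pictures are saved under pics/ and viewed, about 8 in all and at most 12, crops included, and the job is handed in when it is done.

Besides the shell and the picture viewer there is one more tool, called after "Request:" as name([rows], argument=value, ...), one row to a line, values as JSON. carry_out: Moves the arm, as the interface text tells. Its arguments: {"type":"object","properties":{"plan":{"type":"array"},"squeeze":{"type":"number"}},"required":["plan"]}

```bash
mkdir -p pics; ls; cat > h.py <<'E'
import numpy as np, cv2
from rig import observe, read_camera, close_job, hold_point_z
def snap(n,fn=None):
    c=read_camera(n)
    if fn: cv2.imwrite('pics/'+fn,c['image'][:,:,::-1])
    return c
def K(c): return np.array([[c['fx'],0,c['cx']],[0,c['fy'],c['cy']],[0,0,1.]])
def ray(c,uv):
    p=cv2.undistortPoints(np.array(uv,float).reshape(-1,1,2),K(c),np.array(c['D'],float)).reshape(-1,2)
    d=np.c_[p[:,0],-p[:,1],-np.ones(len(p))]
    T=np.array(c['T']); return T[:3,3], d@T[:3,:3].T
def onplane(c,uv,z):
    o,d=ray(c,uv); return o+d*((z-o[2])/d[:,2])[:,None]
def bydepth(c,uv):
    o,d=ray(c,uv); uv=np.array(uv,int).reshape(-1,2)
    return o+d*c['z_map'][uv[:,1],uv[:,0]][:,None]
def proj(c,P):
    T=np.array(c['T']); q=(np.array(P,float).reshape(-1,3)-T[:3,3])@T[:3,:3]; q=q*[1,-1,-1]
    return cv2.projectPoints(q.reshape(-1,1,3),np.zeros(3),np.zeros(3),K(c),np.array(c['D'],float))[0].reshape(-1,2)
E
python3 - <<'E'
from h import *
print(hold_point_z if not callable(hold_point_z) else hold_point_z()); s=observe(); print({k:np.round(v,3).tolist() for k,v in s.items()})
a=snap('top','top0.png'); b=snap('side','side0.png')
for c in(a,b): print(np.round(c['T'],3).tolist(),c['fx'],c['D'])
E
```

```text
pics
0.0784
{'t': 0.0, 'joint_positions': [-1.38, 0.629, 0.038, 1.518, -0.027, 0.996, -0.02], 'joint_vel': [0.001, -0.0, -0.001, -0.001, 0.002, -0.0, -0.0], 'joint_torque': [-0.0, -54.971, 1.144, -18.664, -0.052, 0.024, 0.0], 'eef_pos': [0.165, 0.628, 0.302], 'orientation': [-3.14, 0.0, 2.885], 'ft_force': [-0.201, -0.141, -0.156], 'wrist_torque': [-0.02, 0.018, 0.013], 'width': 0.094}
[[0.054, 0.974, -0.218, 0.3], [-0.999, 0.054, -0.006, -0.036], [0.006, 0.218, 0.976, 1.178], [0.0, 0.0, 0.0, 1.0]] 372.3534918271918 [-0.03362471  0.          0.          0.          0.        ]
[[0.874, 0.231, -0.427, 0.086], [-0.485, 0.414, -0.77, -0.869], [-0.001, 0.881, 0.474, 0.596], [0.0, 0.0, 0.0, 1.0]] 400.03682325256483 [-0.07971019  0.          0.          0.          0.        ]
```

View pics/top0.png

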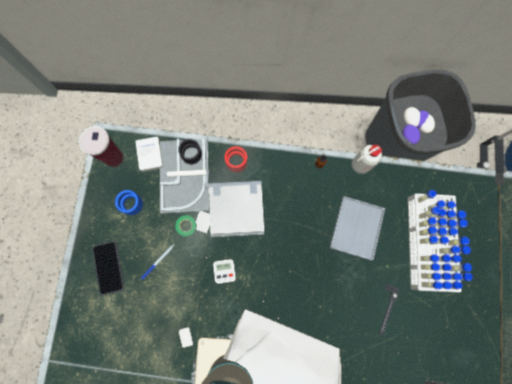

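View pics/side0.png

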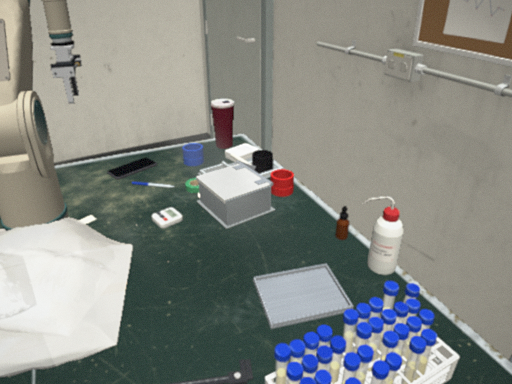

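The top view shows three collar-like rings: black at (190,151), red at (235,157) and blue at (127,202). The dark phone/cup at the left is not one. I choose black, which stands in the lane. The flap is at (236,208) and the tray at (358,228). Next is a close crop and the measurement.

```bash
python3 - <<'E'
from h import *
c=snap('top'); im=c['image']
cv2.imwrite('pics/crop1.png',cv2.resize(im[125:250,145:285,::-1],None,fx=5.5,fy=4.8*5.5/4.8*0.87,interpolation=cv2.INTER_CUBIC))
v,u=np.mgrid[100:300,80:420]; uv=np.c_[u.ravel(),v.ravel()]
P=bydepth(c,uv)
def rect(m,name):
    p=P[m]; r=cv2.minAreaRect((p[:,:2]*1000).astype(np.float32)); print(name,m.sum(),r,np.median(p[:,2]))
reg=lambda u0,u1,v0,v1:(uv[:,0]>u0)&(uv[:,0]<u1)&(uv[:,1]>v0)&(uv[:,1]<v1)
rect(reg(195,275,170,245)&(P[:,2]>.078)&(P[:,2]<.1),'flap')
rgb=im[uv[:,1],uv[:,0]].astype(int)
dark=rgb.max(1)<60
rect(reg(170,210,135,168)&dark&(P[:,2]>.04),'collar')
b=reg(175,207,135,168)&(P[:,2]>.05)&(P[:,2]<.075);rect(b,'collar z')
g=reg(325,390,190,265)&(rgb[:,2]>110)&(P[:,2]<.03); rect(g,'tray')
g=reg(155,215,130,215)&(P[:,2]<.03)&(rgb.min(1)>100); rect(g,'plate')
E
```

```text
flap 2707 ((496.6677551269531, 22.362106323242188), (172.6367950439453, 171.75405883789062), 5.681522369384766) 0.08826768408544794
collar 102 ((499.496826171875, 73.9780502319336), (456.2351379394531, 59.02339172363281), 31.319456100463867) 0.051309191425774725
collar z 168 ((667.1943969726562, 174.60406494140625), (66.85897064208984, 68.32169342041016), 6.21455717086792) 0.06166133329836754
tray 2418 ((456.5122985839844, -372.89727783203125), (142.97007751464844, 177.25543212890625), 76.03534698486328) 0.004950392332982001
plate 3539 ((760.593017578125, 216.5554656982422), (610.4219360351562, 207.3856201171875), 11.849191665649414) 0.004977411423651823
```

View pics/crop1.png

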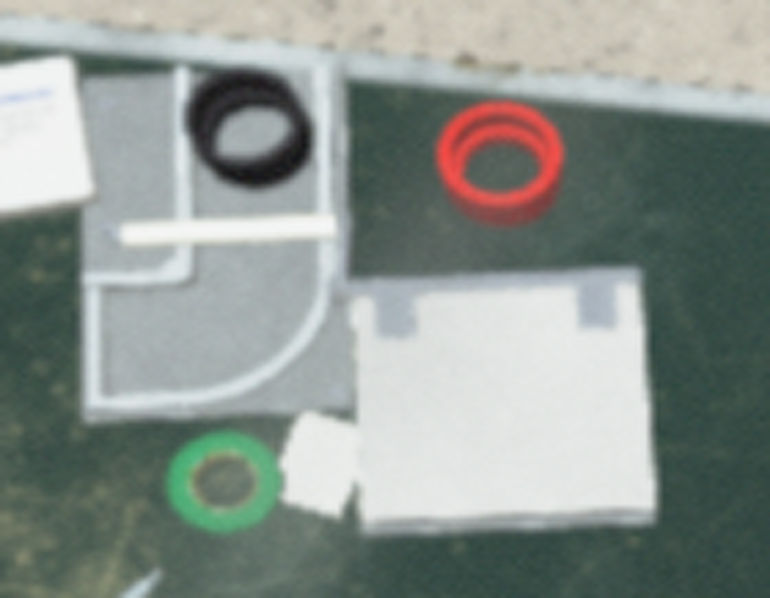

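The crop confirms that the black collar (pixel 190,151) stands in the long lane, with the roller bar at crop (120..337, 230). I'll fit the bin pose from the rail, bar and flap features.

```bash
python3 - <<'E'
from h import *
from scipy.optimize import least_squares
c=snap('top'); 
px=lambda x,y:(x/5.5+145-.4,y/4.785+125-.4)
w=lambda x,y,z:onplane(c,px(x,y),z)[0]
# features: (crop x,y, z, bin coordinate constraint)
F=[((120,235),.053+.004,(-70,51)),((337,226),.057,(52,51))]
for p,z,b in F: print(b,w(*p,z).round(4))
names={'outer rail':[(322,90),(325,260),.016],'inner':[(182,75),(183,240),.024],'inner2':[(95,278),(165,276),.024],'outer2':[(110,403),(190,399),.016],'stop':[(93,300),(95,395),.01],
'flap right':[(641,285),(656,515),.0875],'flap left':[(352,300),(360,525),.0875],'flap front':[(365,522),(650,512),.0875],'plate right':[(346,70),(350,265),.004],'plate front':[(90,418),(340,412),.004],'plate left':[(84,220),(86,415),.004]}
for n,(a,b,z) in names.items(): A=w(*a,z);B=w(*b,z); d=B-A; print(n,A.round(4),B.round(4),np.degrees(np.arctan2(d[1],d[0])).round(1))
# tray refined by colour
im=c['image'].astype(int)
E
```

```text
(-70, 51) [0.5839 0.2379 0.057 ]
(52, 51) [0.5967 0.1156 0.057 ]
outer rail [0.7036 0.138  0.016 ] [0.5836 0.1263 0.016 ] -174.4
inner [0.7071 0.221  0.024 ] [0.5909 0.2089 0.024 ] -174.1
inner2 [0.562  0.2574 0.024 ] [0.5656 0.217  0.024 ] -84.9
outer2 [0.4797 0.2419 0.016 ] [0.485  0.1961 0.016 ] -83.5
stop [0.55   0.2606 0.01  ] [0.4855 0.2525 0.01  ] -172.9
flap right [ 0.5595 -0.0576  0.0875] [ 0.4155 -0.0726  0.0875] -174.1
flap left [0.5411 0.0994 0.0875] [0.4009 0.0842 0.0875] -173.8
flap front [0.4028 0.0817 0.0875] [ 0.4172 -0.0693  0.0875] -84.6
plate right [0.7232 0.1265 0.004 ] [0.5839 0.1129 0.004 ] -174.4
plate front [0.4709 0.2553 0.004 ] [0.4829 0.1108 0.004 ] -85.2
plate left [0.6068 0.2734 0.004 ] [0.4728 0.2578 0.004 ] -173.4
```

Bin pose: origin ≈ (0.5405, 0.162), with its y axis at 5.9° from world x. The collar is at bin (0, 127). I'm moving above the collar with fingers closed and the tool aligned so that tool x = −bin x and tool y = +bin y.

Request:
carry_out([
  [-50,-26,0,9,255],
  [-100,-52,0,18,255],
  [-155,-80,0,27,255],
  [-210,-108,0,36,255],
  [-265,-137,0,45,255],
  [-320,-165,0,54,255],
  [-375,-194,0,62,255],
  [-430,-222,0,69.4,255],
  [-490,-253,0,69.4,255],
  [-545,-282,0,69.4,255],
  [-601,-311,0,69.4,255],
  [-601,-311,0,69.4,255],
], squeeze=20)

```text
t: 1.7
eef_pos: [0.6702, 0.1684, 0.302]
orientation: [3.141, 0.005, 1.665]
ft_force: [-0.4, -0.1, -0.6]
width: 0.0002
```

```bash
cat >> h.py <<'E'
O=np.array([.5405,.162]);th=np.radians(5.9)
EX=np.array([np.sin(th),-np.cos(th)]);EY=np.array([np.cos(th),np.sin(th)])
def tobin(p): p=np.asarray(p)[...,:2]-O; return np.c_[p@EX,p@EY].round(4)*1000
def tow(b,z): b=np.asarray(b)/1000; return np.r_[O+b[0]*EX+b[1]*EY,z]
E
python3 - <<'E'
from h import *
c=snap('wrist','w1.png'); print(np.round(c['T'],3).tolist()); s=observe(); print(s['eef_pos'],tobin(s['eef_pos']))
v,u=np.mgrid[0:384:2,0:512:2]; uv=np.c_[u.ravel(),v.ravel()]
P=bydepth(c,uv); z=c['z_map'][uv[:,1],uv[:,0]]
m=(z>0)&(P[:,2]>.05)&(P[:,2]<.065)
b=tobin(P); m2=m&(abs(b[:,0])<45)&(b[:,1]>85)
r=cv2.minEnclosingCircle(b[m2].astype(np.float32)); print(r,m2.sum())
im=c['image'].copy()
for q in [(0,127,.058),(-37,127,.024),(37,127,.016),(52,51,.053),(-70,51,.053),(62,-0,.0875)]:
    p=proj(c,tow(q[:2],q[2]))[0]; print(q,p.round())
    if abs(p).max()<600: cv2.circle(im,tuple(int(x) for x in p),4,(255,0,255),-1)
cv2.imwrite('pics/w1.png',im[:,:,::-1])
E
```

```text
[[0.995, -0.091, -0.027, 0.662], [0.095, 0.955, 0.281, 0.249], [0.0, -0.282, 0.959, 0.383], [0.0, 0.0, 0.0, 1.0]]
[0.66892863 0.17113201 0.30185785] [[  4.1 128.7]]
((1.1740778684616089, 128.2118377685547), 34.679168701171875) 281
(0, 127, 0.058) [253. 171.]
(-37, 127, 0.024) [253. 135.]
(37, 127, 0.016) [253. 191.]
(52, 51, 0.053) [191. 212.]
(-70, 51, 0.053) [184. 109.]
(62, 0, 0.0875) [140. 231.]
```

View pics/w1.png

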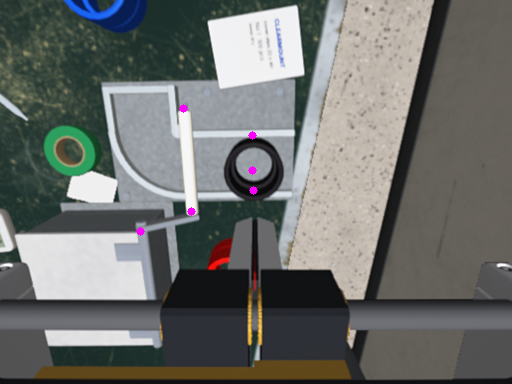

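The wrist view shows the black collar at (253,170) and the projected rail and bar points landing on their features. The pose is good to about 2 mm. I'm lowering the closed fingers into the bore.

Request:
carry_out([
  [4,-1,40,0.4,255],
  [4,-1,80,0.4,255],
  [4,-1,120,0.4,255],
  [4,-1,150,0.4,255],
  [4,-1,175,0.4,255],
  [4,-1,193,0.4,255],
  [4,-1,193,0.4,255],
  [4,-1,193,0.4,255],
])

```text
t: 2.75
eef_pos: [0.668, 0.1749, 0.1099]
orientation: [3.14, 0.003, 1.662]
ft_force: [0.5, 1.2, -0.1]
width: 0.0005
```

```bash
python3 -c "
from h import *
s=observe(); print(s['eef_pos'],tobin(s['eef_pos']),s['ft_force'],s['orientation'])"
```

```text
[0.66803458 0.17489688 0.10988943] [[  0.3 128.2]] [ 0.4680133   1.24959138 -0.13340238] [3.14024810e+00 2.74902173e-03 1.66163008e+00]
```

Request:
carry_out([
  [0,-10,0,0,255],
  [0,-18,0,0,255],
  [0,-26,0,0,255],
  [0,-34,0,0,255],
  [0,-42,0,0,255],
  [0,-50,0,0,255],
  [0,-58,0,0,255],
  [0,-66,0,0,255],
  [0,-74,0,0,255],
  [0,-82,0,0,255],
  [0,-90,0,0,255],
  [0,-96,0,0,255],
])

```text
t: 4.25
eef_pos: [0.5755, 0.1659, 0.1112]
orientation: [3.131, 0.003, 1.661]
ft_force: [7.0, -1.0, -2.0]
width: 0.0004
```

```bash
python3 - <<'E'
from h import *
s=observe(); print(s['eef_pos'],tobin(s['eef_pos']),s['ft_force'],s['orientation'])
c=snap('wrist','w2.png')
v,u=np.mgrid[0:384:2,0:512:2]; uv=np.c_[u.ravel(),v.ravel()]
P=bydepth(c,uv); z=c['z_map'][uv[:,1],uv[:,0]]
b=tobin(P); d=c['image'][uv[:,1],uv[:,0]].max(1)<70
m2=(z>0)&d&(P[:,2]>.05)&(P[:,2]<.063)&(abs(b[:,0])<50)&(b[:,1]>-20)&(b[:,1]<120)
print(cv2.minEnclosingCircle(b[m2].astype(np.float32)),m2.sum())
E
```

```text
[0.57554604 0.16586013 0.11120949] [[-0.2 35.3]] [ 7.02909878 -0.9603318  -1.95491438] [3.13146939 0.00319212 1.66099417]
((-2.035064697265625, 46.216304779052734), 34.27228927612305) 798
```

View pics/w2.png

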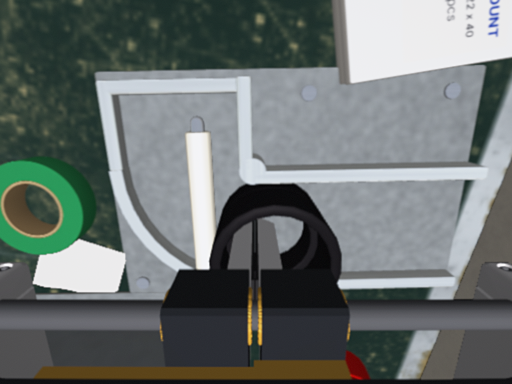

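The wrist view shows the collar at about bin (-2,46), in the lane with the bar in front of it, and the fingers in the bore. Now round the bend.

Request:
carry_out([
  [0,-6,0,0,255],
  [0,-12,0,0,255],
  [2,-18,0,0,255],
  [4,-24,0,0,255],
  [7.5,-29,0,0,255],
  [11.5,-34,0,0,255],
  [16,-38,0,0,255],
  [21,-41.5,0,0,255],
  [26,-44,0,0,255],
])

```text
t: 5.42
eef_pos: [0.5312, 0.184, 0.1117]
orientation: [3.127, 0.008, 1.658]
ft_force: [7.9, -7.8, -0.6]
width: 0.0002
```

```bash
cat > st.py <<'E'
from h import *
s=observe(); print(s['t'],s['eef_pos'],tobin(s['eef_pos']),s['ft_force'],s['orientation'])
c=snap('wrist')
v,u=np.mgrid[0:384:2,0:512:2]; uv=np.c_[u.ravel(),v.ravel()]
P=bydepth(c,uv); z=c['z_map'][uv[:,1],uv[:,0]]
b=tobin(P); d=c['image'][uv[:,1],uv[:,0]].max(1)<70
m2=(z>0)&d&(P[:,2]>.05)&(P[:,2]<.063)&(abs(b[:,0]+20)<75)&(b[:,1]>-50)&(b[:,1]<120)
print(cv2.minEnclosingCircle(b[m2].astype(np.float32)),m2.sum())
E
python3 st.py
```

```text
5.425 [0.53120387 0.18400992 0.11172414] [[-22.8  -7. ]] [ 7.85846397 -7.83669798 -0.60255212] [3.12650804 0.00760252 1.6579759 ]
((-19.75, 1.1000003814697266), 33.69672393798828) 722
```

Request:
carry_out([
  [5,-2.5,0,0,255],
  [9,-4,0,0,255],
  [15,-5.5,0,0,255],
  [21,-6.5,0,0,255],
  [27,-6.5,0,0,255],
  [33,-6,0,0,255],
  [37,-5,0,0,255],
  [37,-5,0,0,255],
])

```text
t: 6.48
eef_pos: [0.5234, 0.2187, 0.1118]
orientation: [3.125, 0.01, 1.657]
ft_force: [3.9, -6.0, -1.1]
width: 0.0007
```

```bash
python3 st.py
```

```text
6.475 [0.52343846 0.21873157 0.11176221] [[-58.2 -11.1]] [ 3.94355838 -5.96198255 -1.05886903] [3.12500292 0.01001338 1.65704447]
((-48.711185455322266, -7.823736190795898), 33.95094299316406) 657
```

Request:
carry_out([
  [3,0,0,0,255],
  [6,1,0,0,255],
  [8,1,0,0,255],
  [8,1,0,0,255],
])

```text
t: 7.02
eef_pos: [0.5245, 0.2237, 0.1119]
orientation: [3.123, 0.014, 1.655]
ft_force: [4.1, -5.2, -3.0]
width: 0.0005
```

```bash
python3 st.py
```

```text
7.025 [0.52445151 0.22373898 0.11192296] [[-63.1  -9.6]] [ 4.0593176  -5.213197   -3.03970225] [3.12348776 0.01357323 1.6549571 ]
((-51.83993148803711, -7.279865741729736), 34.20156478881836) 640
```

Request:
carry_out([
  [5,0,0,0,255],
  [9,0,0,0,255],
  [12,0,0,0,255],
  [12,0,0,0,255],
])

```text
t: 7.58
eef_pos: [0.5243, 0.2289, 0.1119]
orientation: [3.123, 0.022, 1.651]
ft_force: [4.7, -12.6, -0.4]
width: 0.0002
```

```bash
python3 st.py
```

```text
7.575 [0.52429227 0.22889555 0.11193765] [[-68.2  -9.2]] [  4.70111904 -12.60886692  -0.44036169] [3.12305688 0.02183594 1.65077729]
((-55.17516326904297, -7.133548736572266), 34.74287414550781) 637
```

The collar is at (-55,-7) with the push force rising, so it is against the stop. I'm centring the fingers in the bore and lifting out.

Request:
carry_out([
  [-6,0,0,0,255],
  [-12,1,0,0,255],
  [-12,1,0,0,255],
  [-12,1,-10,0,255],
  [-12,1,-40,0,255],
  [-12,1,-80,0,255],
  [-12,1,-130,0,255],
  [-12,1,-190,0,255],
  [-12,1,-250,0,255],
  [-12,1,-270,0,255],
  [-12,1,-270,0,255],
])

```text
t: 9.0
eef_pos: [0.521, 0.2232, 0.3843]
orientation: [3.119, 0.019, 1.652]
ft_force: [-1.0, -0.3, -0.3]
width: 0.0003
```

```bash
python3 - <<'E'
from h import *
exec(open('st.py').read())
print(s['joint_positions'])
t=snap('top'); w=snap('wrist'); si=snap('side')
up=lambda i,a: cv2.resize(i[:,:,::-1],a,interpolation=cv2.INTER_CUBIC)
A=up(t['image'][125:260,140:290],(400,300)); B=up(w['image'],(400,300)); C=up(si['image'][120:340,150:370],(400,300))
cv2.imwrite('pics/m1.png',np.vstack([np.hstack([A,B]),np.hstack([C,0*A])]))
E
```

```text
9.0 [0.52099568 0.22315723 0.38427881] [[-62.8 -13.1]] [-1.0329893  -0.29850336 -0.28541894] [3.11942514 0.01943651 1.65184645]
((-55.25590133666992, -7.656681060791016), 34.16640853881836) 145
[-0.78761036  0.45295842  0.48543501  1.66490771 -0.2075968   1.0628495
 -0.16453541]
```

View pics/m1.png

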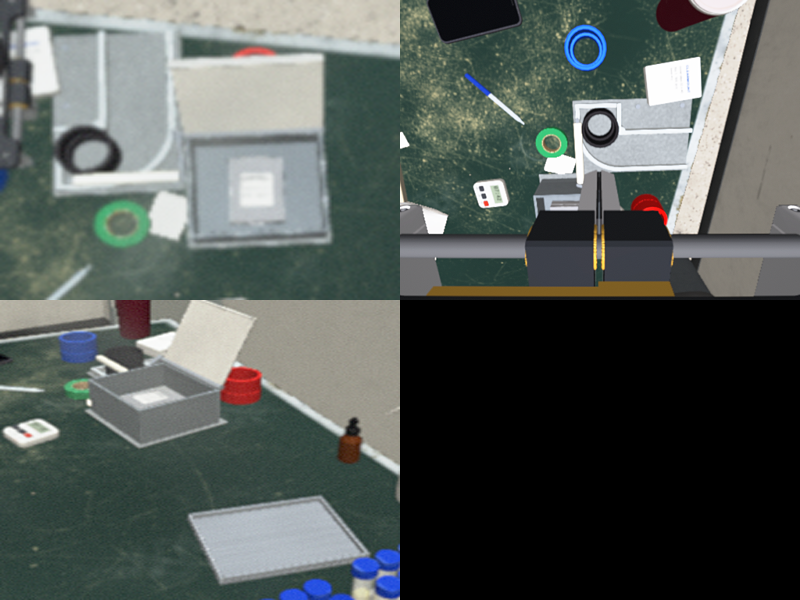

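The flap stands open, the collar is at home (-55,-8), and the slide box lies in the bin. Next I measure the box and tray.

```bash
cat > box.py <<'E'
from h import *
def boxrect(c,st=1):
    v,u=np.mgrid[0:384:st,0:512:st]; uv=np.c_[u.ravel(),v.ravel()]
    P=bydepth(c,uv); z=c['z_map'][uv[:,1],uv[:,0]]; b=tobin(P)
    m=(z>0)&(b[:,0]>70)&(b[:,0]<211)&(b[:,1]>-133)&(b[:,1]<-7)&(P[:,2]>.044)&(P[:,2]<.060)
    # largest blob
    M=np.zeros((384,512),np.uint8); M[uv[m,1],uv[m,0]]=1; M=cv2.morphologyEx(M,cv2.MORPH_OPEN,np.ones((3,3)))
    n,l,stt,_=cv2.connectedComponentsWithStats(M); k=1+stt[1:,4].argmax(); m&=l[uv[:,1],uv[:,0]]==k
    print('box bin',cv2.minAreaRect(b[m].astype(np.float32)),m.sum(),np.median(P[m,2]))
E
python3 - <<'E'
from box import *
c=snap('top'); boxrect(c)
v,u=np.mgrid[180:280,310:410]; uv=np.c_[u.ravel(),v.ravel()]
im=c['image']; P=bydepth(c,uv); hsv=cv2.cvtColor(im,cv2.COLOR_RGB2HSV)[uv[:,1],uv[:,0]]; rgb=im[uv[:,1],uv[:,0]].astype(int)
m=((rgb[:,2]>95)&(rgb[:,2]>rgb[:,1]-5))
M=np.zeros((384,512),np.uint8); M[uv[m,1],uv[m,0]]=255; M=cv2.morphologyEx(M,cv2.MORPH_OPEN,np.ones((3,3)))
cs,_=cv2.findContours(M,cv2.RETR_EXTERNAL,cv2.CHAIN_APPROX_NONE); k=max(cs,key=cv2.contourArea).reshape(-1,2)
Q=onplane(c,k,.010); r=cv2.minAreaRect((Q[:,:2]*1000).astype(np.float32)); print('tray',r, cv2.boxPoints(r))
E
```

```text
box bin ((140.41006469726562, -73.39694213867188), (90.67694854736328, 61.17739486694336), 88.1583251953125) 586 0.052015651908212335
tray ((455.057373046875, -369.85748291015625), (143.6793975830078, 176.5347442626953), 76.24419403076172) [[ 352.23932 -418.64807]
 [ 523.71075 -460.62524]
 [ 557.8754  -321.0669 ]
 [ 386.404   -279.08972]]
```

Request:
carry_out([
  [-20,-6,0,-10,0],
  [-40,-12,0,-20,0],
  [-60,-18,0,-30,0],
  [-85,-24,0,-40,0],
  [-110,-30,0,-50,0],
  [-135,-36,0,-60,0],
  [-160,-43,0,-70,0],
  [-185,-50,0,-80,0],
  [-205,-56,0,-89.5,0],
  [-205,-56,0,-89.5,0],
  [-205,-56,0,-89.5,0],
])

```text
t: 10.62
eef_pos: [0.4808, 0.0144, 0.384]
orientation: [-3.119, 0.015, -3.072]
ft_force: [0.5, 0.7, 0.4]
width: 0.0939
```

```bash
python3 - <<'E'
from box import *
s=observe(); print(s['t'],s['eef_pos'],tobin(s['eef_pos']),s['orientation'],s['width'])
c=snap('wrist','w4.png'); print(np.round(np.array(c['T'])[:3,3],3)); boxrect(c)
E
```

```text
10.625 [0.48076101 0.01441237 0.38395602] [[140.7 -74.6]] [-3.11943679  0.01521926 -3.07211699] 0.09394806366545792
[0.398 0.01  0.465]
box bin ((141.66322326660156, -74.76094818115234), (90.59092712402344, 61.932979583740234), 88.97698974609375) 2548 0.050762904996359076
```

View pics/w4.png

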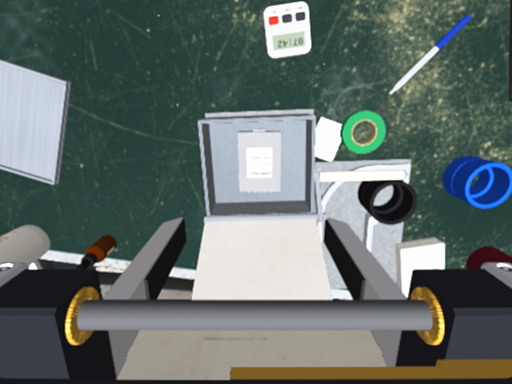

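The wrist view shows the box at (260,160) between the open fingers, with free space all round. I'm descending with the fingertips about 5 mm above the bin floor.

Request:
carry_out([
  [1,2,50,0,0],
  [2,3,100,0,0],
  [3,4,150,0,0],
  [4,5,190,0,0],
  [5,6,220,0,0],
  [5,7,240,0,0],
  [5,7,250,0,0],
  [5,7,256,0,0],
  [5,7,256,0,0],
  [5,7,256,0,0],
])

```text
t: 11.92
eef_pos: [0.4801, 0.016, 0.1285]
orientation: [-3.119, 0.017, -3.071]
ft_force: [-0.1, -0.1, -0.1]
width: 0.0941
```

```bash
python3 - <<'E'
from box import *
s=observe(); print(s['t'],s['eef_pos'],tobin(s['eef_pos']),s['orientation'],s['ft_force'])
E
```

```text
11.925 [0.48011448 0.01598338 0.12851387] [[139.  -75.1]] [-3.11938643  0.01669625 -3.07092196] [-0.11043462 -0.13826314 -0.09335757]
```

Request:
carry_out([
  [0,0,0,0,90],
  [0,0,0,0,130],
  [0,0,0,0,255],
  [0,0,0,0,255],
  [0,0,0,0,255],
  [0,0,0,0,255],
  [0,0,0,0,255],
], squeeze=18)

```text
t: 12.8
eef_pos: [0.4802, 0.016, 0.1286]
orientation: [-3.119, 0.017, -3.071]
ft_force: [0.8, 0.4, 2.6]
width: 0.062
```

Request:
carry_out([
  [0,0,-8,0,255],
  [0,0,-25,0,255],
  [0,0,-50,0,255],
  [0,0,-80,0,255],
  [0,0,-115,0,255],
  [0,0,-150,0,255],
  [0,0,-150,0,255],
])

```text
t: 13.68
eef_pos: [0.4785, 0.0193, 0.2808]
orientation: [-3.12, 0.022, -3.071]
ft_force: [0.8, 0.4, -1.6]
width: 0.0626
```

```bash
python3 - <<'E'
from box import *
s=observe(); print(s['t'],s['eef_pos'],s['orientation'],s['ft_force'],s['width'])
t=snap('top'); w=snap('wrist'); si=snap('side')
up=lambda i,a: cv2.resize(i[:,:,::-1],a,interpolation=cv2.INTER_CUBIC)
A=up(t['image'][125:260,140:290],(400,300)); B=up(w['image'],(400,300)); C=up(si['image'][120:340,150:370],(400,300))
cv2.imwrite('pics/m2.png',np.vstack([np.hstack([A,B]),np.hstack([C,0*A])]))
E
```

```text
13.675 [0.47848028 0.01926946 0.28084849] [-3.11977555  0.02211579 -3.07077687] [ 0.8045096   0.40707039 -1.63010523] 0.06263273630343598
```

View pics/m2.png

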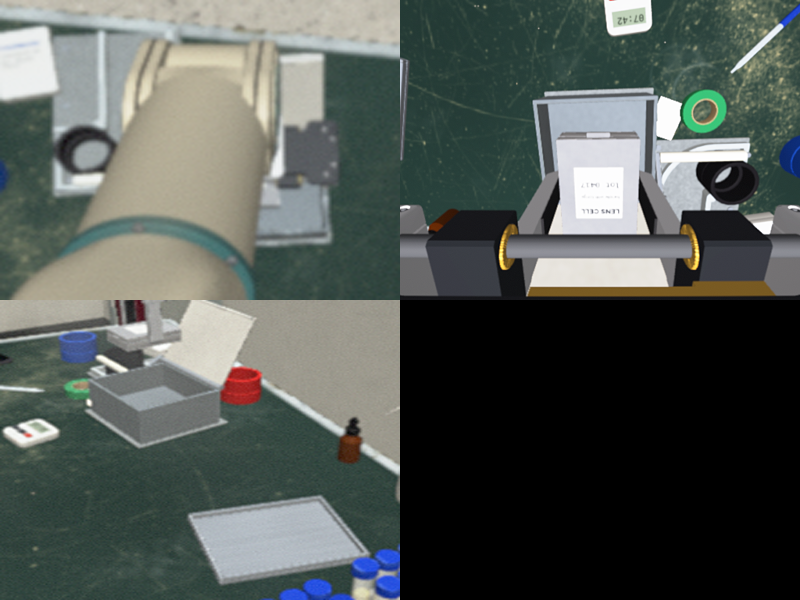

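The box is held (width 62.6 mm), the flap is still open and the collar is still home. Carrying it over to the tray.

Request:
carry_out([
  [3,-25,0,0,255],
  [8,-60,0,2,255],
  [13,-100,0,4,255],
  [18,-140,0,6,255],
  [24,-185,0,8,255],
  [30,-230,0,10,255],
  [36,-275,0,12,255],
  [42,-320,0,15,255],
  [46,-355,0,17,255],
  [50,-380,0,18,255],
  [50,-388,0,18,255],
  [50,-388,0,18,255],
])

```text
t: 15.32
eef_pos: [0.4538, -0.3707, 0.2844]
orientation: [-3.126, 0.019, 2.898]
ft_force: [-0.2, 1.3, -1.1]
width: 0.0621
```

```bash
python3 - <<'E'
from h import *
s=observe(); print(s['t'],s['eef_pos'],s['orientation'],s['ft_force'],s['width'])
w=snap('wrist'); im=w['image'].copy()
print(np.round(np.array(w['T'])[:3,3],3))
# outline of the expected tray (magenta) and held box (yellow) for overlay
def quad(c,ang,L,W,z,col):
    a=np.radians(ang); X=np.array([np.cos(a),np.sin(a)]);Y=np.array([-X[1],X[0]])
    p=[np.r_[np.array(c)+i*L/2*X+j*W/2*Y,z] for i,j in((1,1),(1,-1),(-1,-1),(-1,1))]
    cv2.polylines(im,[proj(w,p).round().astype(int)],True,col,1)
quad((.456,-.371),-13.8,.170,.136,.013,(255,0,255))
e=s['eef_pos']; quad(e[:2]+[.0008,-.0021],np.degrees(s['orientation'][2]),.096,.062,e[2]-.0775,(255,255,0))
cv2.imwrite('pics/w5.png',cv2.resize(im[:,:,::-1],(768,576)))
E
```

```text
15.325 [ 0.45382906 -0.3707006   0.28438235] [-3.12634694  0.01906626  2.89831473] [-0.23320336  1.33149696 -1.09396959] 0.06209427881950016
[ 0.374 -0.35   0.365]
```

View pics/w5.png

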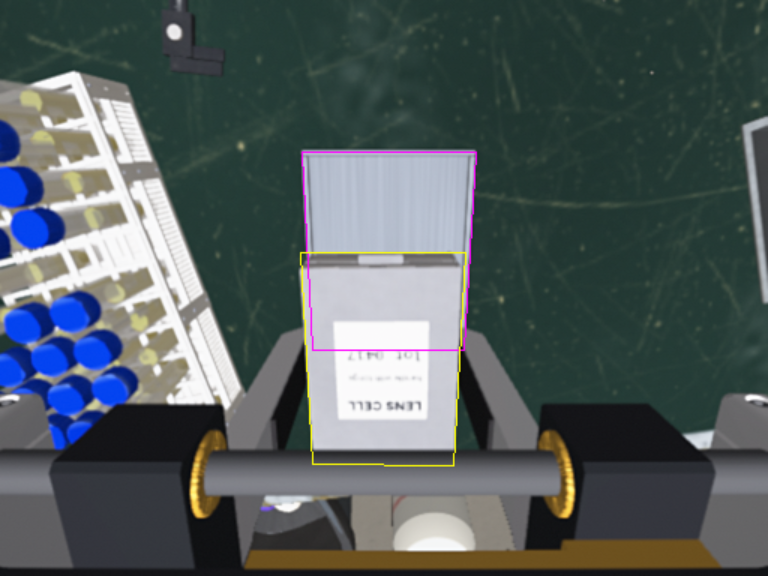

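The tray outline (magenta) fits well. The box's front edge (row 266) sits a few mm back from my estimate (253), so I'm measuring its offset from the side face.

```bash
python3 - <<'E'
from h import *
from scipy.spatial.transform import Rotation as Ro
s=observe(); R=Ro.from_euler('xyz',s['orientation']).as_matrix()
w=snap('wrist'); v,u=np.mgrid[150:305,195:315]; uv=np.c_[u.ravel(),v.ravel()]
P=bydepth(w,uv); q=(P-s['eef_pos'])@R*1000
m=(q[:,2]>65)&(q[:,2]<110)&(abs(q[:,1])<29)
h=q[m]
for z0 in range(72,108,3):
    k=h[(h[:,2]>=z0)&(h[:,2]<z0+3)]
    if len(k)>5: print(z0,len(k),'x',np.percentile(k[:,0],[1,50,99]).round(1),'y',np.percentile(k[:,1],[1,99]).round(1))
# row edges
for r in (168,170,172,174,176,178,180,182): 
    i=(uv[:,1]==r)&(uv[:,0]==270); print(r,q[i].round(1), w['image'][r,270])
E
```

```text
75 7373 x [-35.2  14.4  42. ] y [-27.4  28.6]
78 4251 x [-39.  -12.5  42.5] y [-28.7  27.6]
81 297 x [41.8 43.2 46.2] y [-26.7  27. ]
84 81 x [41.9 42.6 45.9] y [-28.1  28.1]
87 95 x [41.8 42.4 43.2] y [-28.3  28.5]
90 80 x [41.9 42.6 43.1] y [-28.7  28.3]
93 67 x [42.1 42.7 43.2] y [-28.4  28.2]
96 62 x [42.1 42.7 43.3] y [-28.1  28.6]
99 74 x [42.2 42.8 43.2] y [-27.8  28.3]
102 26 x [42.4 42.6 42.7] y [-19.3  19.8]
168 [[ 42.5   9.4 103.3]] [158 160 171]
170 [[42.8  9.  95.5]] [95 93 91]
172 [[42.7  8.8 90.4]] [109 106 106]
174 [[42.8  8.4 84.4]] [128 125 128]
176 [[42.6  8.2 79.9]] [113 111 112]
178 [[42.2  8.1 77. ]] [177 175 179]
180 [[41.   8.1 77. ]] [204 205 214]
182 [[39.7  8.1 77.3]] [204 204 214]
```

The box centre sits about 3 mm back along tool x, and the latch accounts for part of the offset. Lowering with that correction.

Request:
carry_out([
  [1,1,30,0,255],
  [2,2,65,0,255],
  [4,3,100,0,255],
  [5,4,130,0,255],
  [5.5,4.5,150,0,255],
  [5.5,4.5,162,0,255],
  [5.5,4.5,168,0,255],
  [5.5,4.5,168,0,255],
  [5.5,4.5,168,0,255],
])

```text
t: 16.55
eef_pos: [0.4531, -0.3675, 0.1175]
orientation: [-3.126, 0.021, 2.9]
ft_force: [-0.1, 0.3, -1.8]
width: 0.0624
```

Request:
carry_out([
  [0,0,2,0,255],
  [0,0,4,0,255],
  [0,0,4,0,255],
  [0,0,4,0,255],
])

```text
t: 17.05
eef_pos: [0.4531, -0.3676, 0.1135]
orientation: [-3.126, 0.021, 2.9]
ft_force: [-0.5, 0.2, -0.7]
width: 0.0622
```

Request:
carry_out([
  [0,0,1.5,0,255],
  [0,0,3,0,255],
  [0,0,3,0,255],
  [0,0,3,0,255],
])

```text
t: 17.55
eef_pos: [0.4531, -0.3677, 0.1105]
orientation: [-3.126, 0.021, 2.9]
ft_force: [-0.1, -0.1, -1.4]
width: 0.062
```

Request:
carry_out([
  [0,0,1,0,255],
  [0,0,2,0,255],
  [0,0,2,0,255],
  [0,0,2,0,255],
])

```text
t: 18.05
eef_pos: [0.4532, -0.3677, 0.1085]
orientation: [-3.126, 0.021, 2.9]
ft_force: [-0.0, -0.3, -1.1]
width: 0.0623
```

Request:
carry_out([
  [0,0,1,0,255],
  [0,0,1.5,0,255],
  [0,0,1.5,0,255],
  [0,0,1.5,0,255],
])

```text
t: 18.55
eef_pos: [0.4533, -0.3678, 0.1078]
orientation: [-3.126, 0.021, 2.9]
ft_force: [-1.2, 1.8, 6.4]
width: 0.0623
```

Contact shows (6.4 N up). I'm opening partly, so the fingers stay clear of the tray walls, then going up.

Request:
carry_out([
  [0,0,0,0,82],
  [0,0,0,0,76],
  [0,0,0,0,70],
  [0,0,0,0,60],
  [0,0,0,0,50],
  [0,0,0,0,50],
  [0,0,0,0,50],
])

```text
t: 19.42
eef_pos: [0.4533, -0.3678, 0.1078]
orientation: [-3.126, 0.021, 2.9]
ft_force: [0.1, 0.0, 0.0]
width: 0.0754
```

Request:
carry_out([
  [0,0,-6,0,50],
  [0,0,-20,0,50],
  [0,0,-45,0,50],
  [0,0,-80,0,50],
  [0,0,-125,0,50],
  [0,0,-175,0,50],
  [30,0,-220,0,50],
  [80,0,-240,0,50],
  [80,0,-240,0,50],
])

```text
t: 20.55
eef_pos: [0.3685, -0.344, 0.3488]
orientation: [-3.125, 0.024, 2.896]
ft_force: [0.7, -0.1, 0.6]
width: 0.0755
```

```bash
python3 - <<'E'
from h import *
s=observe(); print(s['t'],s['eef_pos'],s['ft_force'],s['width'])
for n in ('top','wrist'):
    c=snap(n); v,u=np.mgrid[0:384,0:512]; uv=np.c_[u.ravel(),v.ravel()]; P=bydepth(c,uv); z=c['z_map'].ravel()
    m=(z>0)&(abs(P[:,0]-.456)<.06)&(abs(P[:,1]+.371)<.06)&(P[:,2]>.022)&(P[:,2]<.036)
    if m.sum()>50: print(n,cv2.minAreaRect((P[m,:2]*1000).astype(np.float32)),np.percentile(P[m,2],[2,50,98]))
    globals()[n]=c
si=snap('side'); up=lambda i,a: cv2.resize(i[:,:,::-1],a,interpolation=cv2.INTER_CUBIC)
A=up(top['image'][125:275,130:400],(400,300)); B=up(wrist['image'],(400,300)); C=up(si['image'][120:360,150:470],(400,300))
cv2.imwrite('pics/m3.png',np.vstack([np.hstack([A,B]),np.hstack([C,0*A])]))
E
```

```text
20.55 [ 0.36847139 -0.34396897  0.34883523] [ 0.66510587 -0.10272024  0.61183925] 0.07550157536303832
top ((457.993896484375, -369.2073974609375), (62.66111755371094, 90.96477508544922), 76.83872985839844) [0.02420901 0.03083954 0.03495085]
wrist ((453.74298095703125, -370.3558349609375), (61.20109176635742, 90.92269134521484), 77.18016815185547) [0.02475672 0.02964327 0.03138231]
```

View pics/m3.png

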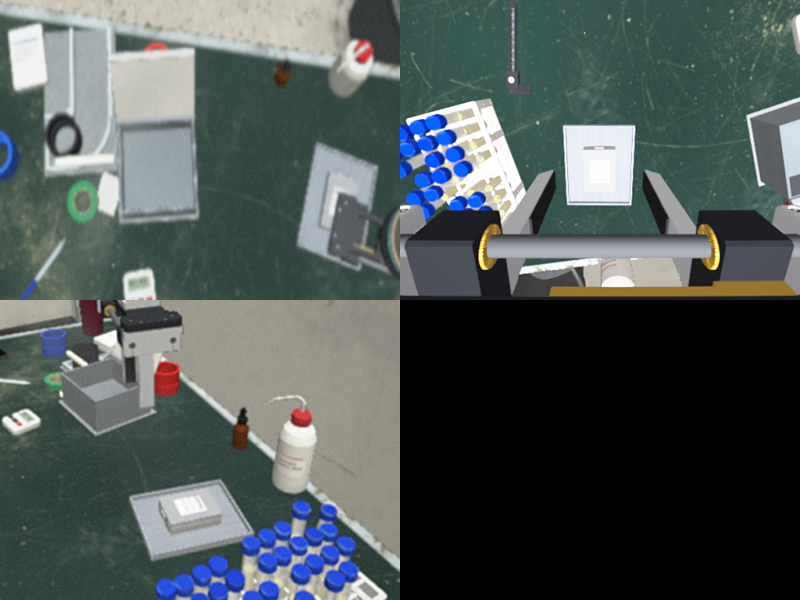

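The box lies flat in the middle of the tray, about 1 mm and 1° off. The flap is open, the collar is home, and the bystanders are undisturbed. Handing in.

```bash
python3 -c "
from rig import *
print(close_job())"
```

```text
the job is handed in; nothing more can be done
None
```

The job is done and handed in at about 20.6 s of the 72 s allowed. `close_job()` gave no verdict, so what follows rests on my own last checks.

**Collar and flap:** I pushed the black collar low with closed fingers in its bore, along the lane, round the bend and up to the end stop. When I lifted out, it measured about (-55, -8) mm in bin, against a home of (-55, -9). The last pictures show it in the same place, with the flap propped open by it alone.

**Slide box:** I gripped it across its short side, carried it to the tray and lowered it until contact showed (about 6 N), then released it with the fingers partly open.
- Its top is level at z ≈ 30 mm.
- The long side is within about 1° of the tray's.
- The centre reads about (0.455, -0.370) m, averaged over the two cameras, against a tray centre of (0.456, -0.371) m.

**Bystanders:** The tape roll, dropper bottle and wash bottle look unmoved in the last pictures. I did not measure them.

**Disagreements:**
- The top and wrist cameras differ by about 4 mm on the box's centre along x.
- Both cameras read the box about 91 mm long instead of 96. I put this down to the protruding latch.
- The tool was tilted about 1.5° when I set the box down, so one end settled by up to about 2 mm on release.

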